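# Prop open the centrifuge lid

### The job

Prop the lid of the bench centrifuge open for cleaning: first raise the lid to where its stiff hinge holds it, while the prop rod still lies stowed. Then swing the prop rod up under the rail on the lid's edge and work its tip gently along the rail until it drops into the holding hole, and leave the lid resting on the rod's collar. Do not force the rod, and leave the rack, the bottle and the tip box where they stand.

Things in the scene. Friction and masses are not known exactly. Their poses are not given: they have to be found in the camera images.
- machine: Bench centrifuge, fixed to the bench: red housing 300 (x) x 240 (y) x 104 mm high, open bowl with a black rotor under the lid. Origin at the centre of its underside; x points from its front (control panel, robot side) to its back, y to its left, z up; all directions below are in this frame. The prop rod is on its right (-y) side.
- lid (a joint): Lid angle (rad) about its hinge line: 0 shut, grows as the front rises, stop 1.2; starts at 0 to 0.12. 0.4 kg, 265 x 230 x 10 mm, smoked window in a grey frame. Stiff hinge: left below 0.25 it stays; let go higher it sinks back to 0.25-0.4 and stays there. Seated on the collar it stands at 0.73 to 0.75; with the tip on the rail just beside the hole at 0.80 to 0.84: the fall shows that the tip is in.
- lid_hinge (a point): Point on the lid's hinge line (parallel to y, along the back), midway across the machine, 120 mm behind its centre, 110 mm above the bench.
- lid_grip (a point): Centre of the lid's handle: a steel bar 12 mm thick parallel to y, 84 mm clear between its two posts, 215 mm from the hinge line when seen square to the lid, its middle 46 mm above the plane of the lid's underside and 36 mm above the lid's face. Moves with the lid; raising takes 1 to 3 N here.
- rod (a joint): Prop rod angle (rad) about its pivot: 0 stowed, lying along the machine's right side, tip to the back and 0.14 rad below level; grows as the tip swings up (elevation above level = value - 0.14), stop 1.5. Unsupported it falls back to 0. Seated it reads 0.96 for a hole 183 mm from the hinge line and 0.006 more per mm farther, give or take 0.02.
- rod_pivot (a point): The rod's pivot (axis parallel to y) in the plane in which the rod swings: 250 mm in front of the lid's hinge line, at the same height, 145 mm to the right (-y) of the machine's centre.
- rod_grip (a point): Centre of the rod's crank handle: a black sleeve 16 mm thick, 54 mm long, parallel to y, spinning freely on its pin, 120 mm from the pivot along the rod and 79 mm outboard (-y) of the rod's plane; about 93 mm above the bench when stowed. It can be held from above and carried along its arc about the pivot without turning the hand.
- prop_tip: The rod's end: round tip 8 mm thick, 16 mm proud of a collar 22 mm across. Origin where collar face and tip meet, 170 mm from the pivot; x along the rod. Swung up under the raised lid, it meets the rail near the rail's back end (rod value 0.25 to 0.4) and lifts the lid as it slides to the hole: some 5 to 12 N at the crank at first, less near the hole; meet it slowly. More than 18 N on tip or collar bends it.
- rail_point (a point): Point of the lid on the underside of the steel rail on its right edge, 183 mm from the hinge line, above the rod. The rail is 28 mm wide, 5 mm thick, it starts near the hinge line and ends about 42 mm beyond the hole; its underside lies in the plane through the hinge line. The through hole is 12 x 12 mm; the rail is clamped differently each time, so the hole's centre is up to 25 mm either way from this point along the rail.
- tube_rack: Pink plastic tube rack 90 x 200 x 55 mm on the machine's left; origin at the centre of its underside.
- bottle: White bottle, 66 mm across, 170 mm high, to the right of the machine; origin at the centre of its underside.
- tip_box: Blue box of pipette tips with a clear cover, 122 x 87 x 78 mm, on the far left, beyond the rack; origin at the centre of its underside.

How it is judged:
On the way:
1. the lid is raised (above 0.2 rad) with the rod still stowed (below 0.08 rad) (value of joint lid above 0.2 rad and value of joint rod below 0.08 rad), for 0.2 s.
At the end, for the whole second after the job is handed in: The lid stands still between 0.715 and 0.775 rad, carried by the rod: tip in the holding hole (rod between 0.76 and 1.16 rad, where the lid can stand so low only with the tip in the hole), collar against the rail, nothing else holding it (value of joint lid between 0.715 and 0.775 rad and value of joint rod between 0.76 and 1.16 rad and not (velocity of joint lid above 0.05 rad/s) and not (velocity of joint lid below -0.05 rad/s)); the robot touches nothing.
It fails at once if the rod's tip or collar is forced: more than 18 N on it (contact force between prop_tip and anything else above 18 N).
It fails at once if a bystander is pushed more than 20 mm (distance of any of tube_rack, bottle, tip_box from where it was at the start of the episode above 0.02 m).
It fails at once if a bystander is tipped more than 0.3 rad (angle between any of tube_rack, bottle, tip_box's own z axis and vertical above 0.3 rad).
It also fails if it takes over 72 s, if anything falls off the work surface, if the arm or the gripper's body presses on something with over 40 N, if the wrist force passes 120 N, or if a joint passes its speed limit or range.

### The arm

A 7-joint arm with a two-finger parallel gripper is mounted at the origin on the work surface. World frame = base frame: x ahead of the robot, y to its left, z up, the work surface at z = 0. Lengths are in m, angles in rad, forces in N, time in s.
With the tool pointing down it reaches from about 0.425 to 1.025 m from the base axis. Payload 9.4 kg.
Tool frame: the origin (TCP) lies midway between the tips of the shut fingers; the grasp point (between the pads) lies 19 mm behind it; y points along the fingers, x is the direction in which the jaws open and shut, and the axes are right-handed (so a half turn about y gives the same grasp; the last joint's range is limited). The gripper opens to 93 mm and grips with 3 to 60 N. Pads are 15 mm wide; open, the fingers measure 128 mm over their backs; the gripper's body (75 mm by 188 mm) begins 65 mm behind the grasp point.
Start: joints at [1.181, 0.599, -0.003, 1.599, 0.002, 0.943, -0.08], TCP at [0.223, -0.69, 0.219] pointing down, gripper open.
Joint ranges: [-2.57, 2.57], [-0.35, 1.97], [-1.29, 1.29], [0.11, 2.56], [-1.05, 4.19], [0.11, 1.86], [-2.63, 2.63]. Speed limits (rad/s): [2.22, 2.22, 3.01, 3.01, 3.14, 3.14, 3.14].

### API

Orientations are given as a unit quaternion [w, x, y, z].
In Python, from rig import * gives the robot as it stands.
- The arm moves only by the tool jog_arm, never from a script. Its arguments are lists of equal length, an entry for each row: "linear": the shift along the tool's x, y, z in cm, a list of three; "twist": the turn, a rotation vector about the tool's x, y, z in degrees, a list of three. A call has 1 to 12 rows; each row shifts and turns the pose as measured when the row begins, along the tool's axes as they then stand; what a row does not reach is not made up. A row lasts 1/8 s, in which the tool goes at most 62.5 mm and 10.7 degrees, less where a joint would pass 70% of its speed; a pose out of reach is approached as far as the arm can. A call is refused whole if a number of a shift passes 6.25 or a number of a turn 10.7, either way. A call with a gripper value outside its range is refused whole. "jaw" is the closure, from -1 (fully open) to 1 (shut), so that 0 is half open, set as the call begins (left out, the last holds). The fingers move at their own pace and stop on an object; the grip force is fixed at half the most. Time passes only in rows, so rows that do not move let the fingers close. It gives the time, the measured TCP pose, the force and the opening at its end, in the units of the state.
- state(): the state, without advancing time (a new reading comes with each control period).
- read_camera(name): name is "side" or "top"; returns a dict with "pixels" (480x640x3 uint8, blue, green, red), "fx", "fy", "cx", "cy" (pixels), "cam_to_world" (4x4, takes a point from camera to world coordinates). Camera axes: x right, y down, z forward; pixel columns grow to the right and rows downward; lengths in m; the calibration is good to about 2 mm. A picture is of the moment at which its call begins. There is no depth.
- close_job(): hands the job in, once; it reports no verdict.
The state is a dict: "t": time; "joints": joint angles; "joint_vel": joint speeds; "effort": joint torques, N m; "position": TCP position; "ee_rot": TCP orientation; "contact_force": force on the tool from outside, world axes, zero at the start; "wrist_torque": the same for the moment, N m; "gripper_width": opening from 0.0 (shut) to 1.0 (fully open).
Only numpy, scipy, OpenCV 4.12 (cv2) and the standard library are available. Lean on these libraries where they do the work, as an engineer would, in place of code of your own. Each camera call takes 0.05 s, during which the arm holds its last target. There are 200 camera calls.

## Working session

There is one attempt and no reset: what is moved stays moved. The work goes in short steps, Python scripts to look and compute and a tool call to move; the robot and the scene stay as the last step left them, time stands still between calls to the robot, and variables do not carry over. Pictures are saved under pics/ and viewed, on a budget of 10 in all, crops included, one or two more only if the job needs it, and the job is handed in when it is done.

Besides the shell and the picture viewer there is one more tool, called by a JSON object that holds its "method" and its "body". jog_arm: Moves the arm, as the interface text tells. Its arguments: {"type":"object","properties":{"linear":{"type":"array","items":{"type":"array","items":{"type":"number"}}},"twist":{"type":"array","items":{"type":"array","items":{"type":"number"}}},"jaw":{"type":"number"}},"required":["linear","twist"]}

```bash
mkdir -p pics; ls
cat > h.py <<'E'
from rig import *
import numpy as np, cv2
from scipy.spatial.transform import Rotation as R
def shot(n,f):
    c=read_camera(n); cv2.imwrite('pics/'+f,c['pixels']); return c
def proj(c,P):
    T=np.linalg.inv(np.array(c['cam_to_world'])); p=np.atleast_2d(P)@T[:3,:3].T+T[:3,3]
    return np.c_[c['fx']*p[:,0]/p[:,2]+c['cx'],c['fy']*p[:,1]/p[:,2]+c['cy']]
def back(c,uv,z):
    T=np.array(c['cam_to_world']); uv=np.atleast_2d(uv)
    d=np.c_[(uv[:,0]-c['cx'])/c['fx'],(uv[:,1]-c['cy'])/c['fy'],np.ones(len(uv))]@T[:3,:3].T
    return T[:3,3]+d*((z-T[2,3])/d[:,2])[:,None]
def rot():
    q=state()['ee_rot']; return R.from_quat([q[1],q[2],q[3],q[0]]).as_matrix()
E
python3 - <<'E'
from h import *
for n in('side','top'):
    c=shot(n,n+'0.png'); print(n,c['fx'],c['cx'],c['cy'],np.round(c['cam_to_world'],3).tolist())
s=state();print(s);print(rot().round(3))
E
```

```text
pics
side 495.0092961484503 325.4720402254495 241.49722135942866 [[0.754, -0.355, 0.553, 0.053], [-0.657, -0.398, 0.64, -0.511], [-0.007, -0.846, -0.533, 0.608], [0.0, 0.0, 0.0, 1.0]]
top 505.3289516771286 322.31691343188294 248.18614489277192 [[0.028, -0.996, 0.088, 0.455], [-1.0, -0.028, -0.003, 0.083], [0.005, -0.088, -0.996, 1.351], [0.0, 0.0, 0.0, 1.0]]
{'t': 0.1, 'joints': array([ 1.18129032,  0.60006708, -0.00252454,  1.60000561,  0.00177081,
        0.94289146, -0.07979108]), 'joint_vel': array([ 5.54850242e-04, -2.07784479e-03, -1.67524569e-03, -1.52768118e-03,
       -9.36685294e-04, -4.91542934e-05, -4.53318334e-04]), 'effort': array([ 4.96113455e-03, -7.66558886e+01,  1.50216568e+00, -2.52939016e+01,
       -5.23331214e-02,  1.36668651e-02,  5.38804636e-05]), 'position': array([ 0.2229623 , -0.68943248,  0.21784653]), 'ee_rot': array([ 0.57203801, -0.57153623,  0.41641795, -0.41558989]), 'contact_force': array([ 0.30692888, -0.05462858, -0.35139757]), 'wrist_torque': array([-0.00590467, -0.00216828, -0.01128285]), 'gripper_width': 0.9982019998525196}
[[ 0.308 -0.001  0.951]
 [-0.951  0.001  0.308]
 [-0.001 -1.    -0.   ]]
```

View pics/top0.png

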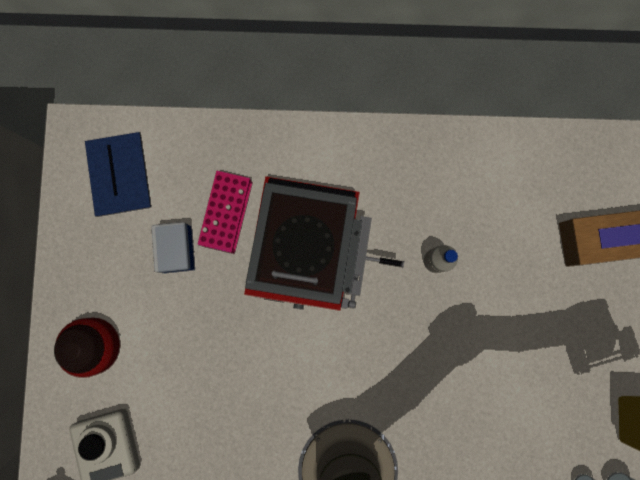

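View pics/side0.png

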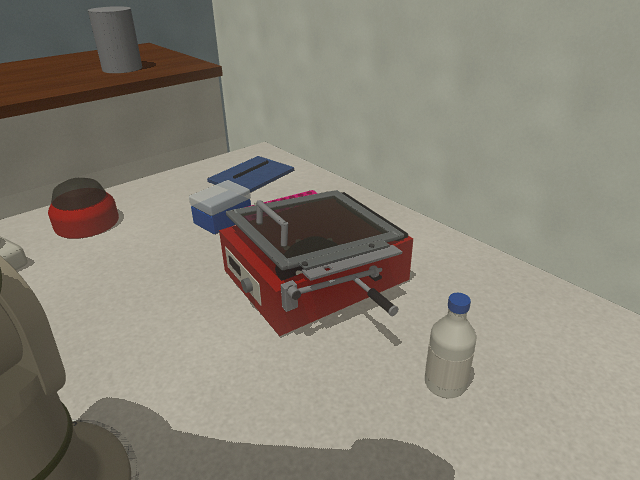

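The top view shows the machine with its handle near (295,277), the crank sleeve at (382–404,263), the rack at (225,210) and the bottle at (442,258). In the side view the sleeve runs from (368,290) to (394,311), the handle bar from (258,204) to (285,224), and the housing's front bottom corner is at (279,334). I'll fit the machine pose to these.

```bash
cat >> h.py <<'E'
def lidp(a,b,y,th): # a along lid from hinge, b normal; machine frame
    return np.array([.12-a*np.cos(th)+b*np.sin(th), y, .11+a*np.sin(th)+b*np.cos(th)])
def rodp(r,y,v): return np.array([-.13+r*np.cos(v-.14),-.145+y,.11+r*np.sin(v-.14)])
def M2W(p,m):
    c,s=np.cos(p[2]),np.sin(p[2]); m=np.atleast_2d(m)
    return np.c_[p[0]+c*m[:,0]-s*m[:,1],p[1]+s*m[:,0]+c*m[:,1],m[:,2]]
E
cat > fit.py <<'E'
from h import *
from scipy.optimize import least_squares
ct=read_camera('top'); cs=read_camera('side')
def f(p):
    th=p[3]
    T=[(lidp(.215,.046,0,th),(295,277)),(rodp(.12,-.106,0),(404,264)),(rodp(.12,-.079,0),(393,263)),
       ([-.15,.12,.104],(245,295)),([-.15,-.12,.104],(341,309)),([.15,-.12,.104],(359,190)),([.15,.12,.104],(266,177))]
    S=[(lidp(.215,.046,0,th),(271.5,214)),(rodp(.12,-.106,0),(395,311)),(rodp(.12,-.079,0),(381,300)),([-.15,-.12,0],(279,334)),([.15,-.12,0],(409,273))]
    return np.concatenate([(proj(c,M2W(p,np.array([a for a,_ in L])))-[b for _,b in L]).ravel() for c,L in((ct,T),(cs,S))])
r=least_squares(f,[.6,.1,-.1,.05],loss='soft_l1',f_scale=2); p=r.x
print(p.round(4)); print(f(p).reshape(-1,2).round(1).tolist())
np.save('p.npy',p)
print('grip',M2W(p,lidp(.215,.046,0,p[3])),'crank',M2W(p,rodp(.12,-.079,0)),'pivot',M2W(p,rodp(0,0,0)),'bottle',back(ct,[449,256],.165),back(cs,[450,388],0))
E
python3 fit.py
```

```text
[ 0.5784  0.1286 -0.1327  0.097 ]
[[0.5, 0.3], [-2.5, -0.6], [-2.2, -1.4], [-0.4, -0.3], [0.1, 1.4], [0.9, 1.3], [-0.7, -0.9], [0.2, -0.0], [-2.0, -1.7], [1.3, 0.4], [1.3, 4.9], [0.3, 8.4]]
grip [[0.48964995 0.14045955 0.17659832]] crank [[ 0.53767929 -0.09194074  0.09325483]] pivot [[0.43035336 0.00208981 0.11      ]] bottle [[ 0.55011696 -0.21890157  0.165     ]] [[ 0.54685291 -0.2349627   0.        ]]
```

```bash
cat >> h.py <<'E'
def rows(wps,n,yaw1,pitch=None):
    "wps: target TCP; n rows; returns rows in tool axes interpolated to down-pointing yaw1"
    s=state(); A=rot(); P=s['position']
    B=np.array([[np.cos(yaw1),0,-np.sin(yaw1)],[np.sin(yaw1),0,np.cos(yaw1)],[0,-1,0]])
    if pitch: B=B@R.from_rotvec([0,0,pitch]).as_matrix()
    rv=R.from_matrix(A.T@B).as_rotvec(); L=[];T=[];prev=A
    pts=np.vstack([P,wps]); seg=np.linspace(0,len(pts)-1,n+1)
    Q=np.c_[[np.interp(seg,range(len(pts)),pts[:,i]) for i in range(3)]].T
    for k in range(n):
        L.append((100*A@np.eye(3)).T@(Q[k+1]-Q[k]) if False else 100*prev.T@(Q[k+1]-Q[k]))
        T.append(np.degrees(rv)/n); prev=A@R.from_rotvec(rv*(k+1)/n).as_matrix()
    print('linear',np.round(L,1).tolist()); print('twist',np.round(T,1).tolist())
E
python3 -c "
from h import *
rows([[.44,-.30,.30],[.48,.10,.30]],20,-.133)"
```

```text
linear [[-3.0, -0.8, 3.3], [-2.9, -0.8, 3.4], [-2.7, -0.8, 3.6], [-2.4, -0.8, 3.7], [-2.2, -0.8, 3.9], [-2.0, -0.8, 4.0], [-1.8, -0.8, 4.1], [-1.6, -0.8, 4.2], [-1.3, -0.8, 4.3], [-1.1, -0.8, 4.3], [-2.3, 0.0, 3.3], [-2.1, 0.0, 3.4], [-1.9, 0.0, 3.6], [-1.7, 0.0, 3.7], [-1.5, 0.0, 3.7], [-1.2, 0.0, 3.8], [-1.0, 0.0, 3.9], [-0.8, 0.0, 3.9], [-0.6, 0.0, 4.0], [-0.4, 0.0, 4.0]]
twist [[-0.0, -3.2, -0.0], [-0.0, -3.2, -0.0], [-0.0, -3.2, -0.0], [-0.0, -3.2, -0.0], [-0.0, -3.2, -0.0], [-0.0, -3.2, -0.0], [-0.0, -3.2, -0.0], [-0.0, -3.2, -0.0], [-0.0, -3.2, -0.0], [-0.0, -3.2, -0.0], [-0.0, -3.2, -0.0], [-0.0, -3.2, -0.0], [-0.0, -3.2, -0.0], [-0.0, -3.2, -0.0], [-0.0, -3.2, -0.0], [-0.0, -3.2, -0.0], [-0.0, -3.2, -0.0], [-0.0, -3.2, -0.0], [-0.0, -3.2, -0.0], [-0.0, -3.2, -0.0]]
```

{"method": "jog_arm", "body": {"linear": [[-3.0,-0.8,3.3],[-2.9,-0.8,3.4],[-2.7,-0.8,3.6],[-2.4,-0.8,3.7],[-2.2,-0.8,3.9],[-2.0,-0.8,4.0],[-1.8,-0.8,4.1],[-1.6,-0.8,4.2],[-1.3,-0.8,4.3],[-1.1,-0.8,4.3]], "twist": [[0,-3.2,0],[0,-3.2,0],[0,-3.2,0],[0,-3.2,0],[0,-3.2,0],[0,-3.2,0],[0,-3.2,0],[0,-3.2,0],[0,-3.2,0],[0,-3.2,0]], "jaw": -0.4}}

```text
t: 1.45
position: [0.4424, -0.2887, 0.2984]
ee_rot: [0.666, -0.666, 0.239, -0.237]
contact_force: [1.2, -0.6, -0.2]
gripper_width: 0.697
```

```bash
python3 -c "
from h import *
rows([[.486,.141,.27]],11,-.133)"
```

```text
linear [[-2.2, 0.3, 3.3], [-2.0, 0.3, 3.4], [-1.8, 0.3, 3.5], [-1.7, 0.3, 3.6], [-1.5, 0.3, 3.6], [-1.3, 0.3, 3.7], [-1.1, 0.3, 3.8], [-0.9, 0.3, 3.8], [-0.7, 0.3, 3.9], [-0.5, 0.3, 3.9], [-0.3, 0.3, 3.9]]
twist [[-0.0, -2.9, -0.0], [-0.0, -2.9, -0.0], [-0.0, -2.9, -0.0], [-0.0, -2.9, -0.0], [-0.0, -2.9, -0.0], [-0.0, -2.9, -0.0], [-0.0, -2.9, -0.0], [-0.0, -2.9, -0.0], [-0.0, -2.9, -0.0], [-0.0, -2.9, -0.0], [-0.0, -2.9, -0.0]]
```

{"method": "jog_arm", "body": {"linear": [[-2.2,0.3,3.3],[-2.0,0.3,3.4],[-1.8,0.3,3.5],[-1.7,0.3,3.6],[-1.5,0.3,3.6],[-1.3,0.3,3.7],[-1.1,0.3,3.8],[-0.9,0.3,3.8],[-0.7,0.3,3.9],[-0.5,0.3,3.9],[-0.3,0.3,3.9]], "twist": [[0,-2.9,0],[0,-2.9,0],[0,-2.9,0],[0,-2.9,0],[0,-2.9,0],[0,-2.9,0],[0,-2.9,0],[0,-2.9,0],[0,-2.9,0],[0,-2.9,0],[0,-2.9,0]]}}

```text
t: 2.82
position: [0.4835, 0.1568, 0.2663]
ee_rot: [-0.706, 0.706, -0.039, 0.04]
contact_force: [0.0, -0.9, -0.5]
gripper_width: 0.701
```

```bash
python3 -c "
from h import *
p=np.load('p.npy'); print(M2W(p,lidp(.215,.046,0,p[3])))
rows(M2W(p,lidp(.215,.046,0,p[3]))-[0,0,.016],6,-.133)
c=shot('side','s1.png')
"
```

```text
[[0.48964995 0.14045955 0.17659832]]
linear [[0.1, 1.8, -0.3], [0.1, 1.8, -0.3], [0.1, 1.8, -0.3], [0.1, 1.8, -0.3], [0.1, 1.8, -0.3], [0.1, 1.8, -0.3]]
twist [[0.0, 0.2, 0.0], [0.0, 0.2, 0.0], [0.0, 0.2, 0.0], [0.0, 0.2, 0.0], [0.0, 0.2, 0.0], [0.0, 0.2, 0.0]]
```

View pics/s1.png

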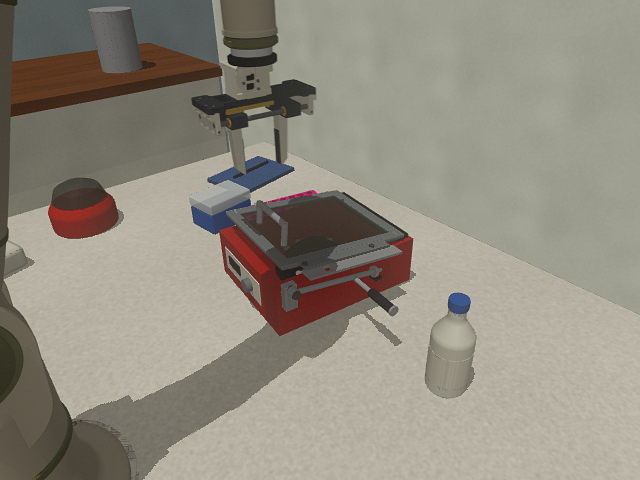

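The hand is above the handle, with the finger tips at about (238,172) and (280,165) and the jaws straddling the bar. I'll go down.

{"method": "jog_arm", "body": {"linear": [[0.1,1.8,-0.3],[0.1,1.8,-0.3],[0.1,1.8,-0.3],[0.1,1.8,-0.3],[0.1,1.8,-0.3],[0.1,1.6,-0.3],[0,0,0]], "twist": [[0,0.2,0],[0,0.2,0],[0,0.2,0],[0,0.2,0],[0,0.2,0],[0,0.2,0],[0,0,0]]}}

```text
t: 3.75
position: [0.4878, 0.1451, 0.1573]
ee_rot: [0.707, -0.704, 0.043, -0.045]
contact_force: [0.8, 0.1, 0.3]
gripper_width: 0.697
```

{"method": "jog_arm", "body": {"linear": [[0,0,0],[0,0,0],[0,0,0],[0,0,0],[0,0,0],[0,0,0]], "twist": [[0,0,0],[0,0,0],[0,0,0],[0,0,0],[0,0,0],[0,0,0]], "jaw": 1}}

```text
t: 4.5
position: [0.4901, 0.1456, 0.1597]
ee_rot: [0.708, -0.704, 0.041, -0.047]
contact_force: [-0.4, 0.0, -1.8]
gripper_width: 0.12
```

{"method": "jog_arm", "body": {"linear": [[0.15,-0.7,0],[0.15,-0.7,0],[0.15,-0.7,0],[0.15,-0.7,0],[0.15,-0.7,0],[0.15,-0.7,0],[0.15,-0.7,0],[0.15,-0.7,0],[0.15,-0.7,0],[0.15,-0.7,0],[0.15,-0.7,0],[0.15,-0.7,0]], "twist": [[0,0,1.8],[0,0,1.8],[0,0,1.8],[0,0,1.8],[0,0,1.8],[0,0,1.8],[0,0,1.8],[0,0,1.8],[0,0,1.8],[0,0,1.8],[0,0,1.8],[0,0,1.8]]}}

```text
t: 6.0
position: [0.5264, 0.1406, 0.2378]
ee_rot: [0.705, -0.681, 0.175, 0.089]
contact_force: [1.4, 0.9, -5.8]
gripper_width: 0.118
```

```bash
cat > chk.py <<'E'
from h import *
p=np.load('p.npy'); s=state(); A=rot(); g=s['position']-.019*A[:,1]
m=M2W([0,0,-p[2]],g-[p[0],p[1],0])[0]
d=m-[.12,0,.11]; r=np.hypot(d[0],d[2]); th=np.arctan2(d[2],-d[0])-np.arctan2(.046,.215)
dr=m-[-.13,0,.11]
print('t',s['t'],'grasp m',m.round(4),'lid r',r.round(4),'(.2199) th',th.round(3),'rod r',np.hypot(dr[0],dr[2]).round(4),'v',(np.arctan2(dr[2],dr[0])+.14).round(3))
print('F machine',M2W([0,0,-p[2]],s['contact_force'])[0].round(1),'tilt',np.arctan2(-A[2,0],-A[2,1]).round(3),'yaw',np.arctan2(A[1,0],A[0,0]).round(3), 'tz',A[2,2].round(3),'w',s['gripper_width'].round(3))
E
python3 chk.py
```

```text
t 6.0 grasp m [-0.0461  0.0048  0.2555] lid r 0.2208 (.2199) th 0.508 rod r 0.1679 v 1.188Traceback (most recent call last):
  File "chk.py", line 7, in <module>
    print('F machine',M2W([0,0,-p[2]],s['contact_force'])[0].round(1),'tilt',np.arctan2(-A[2,0],-A[2,1]).round(3),'yaw',np.arctan2(A[1,0],A[0,0]).round(3), 'tz',A[2,2].round(3),'w',s['gripper_width'].round(3))
                                                                                                                                                                                     ^^^^^^^^^^^^^^^^^^^^^^^^
AttributeError: 'float' object has no attribute 'round'
```

{"method": "jog_arm", "body": {"linear": [[0,0,0],[0,0,0],[0,0,0],[0,0,0],[0,0,0],[0,0,0]], "twist": [[0,0,0],[0,0,0],[0,0,0],[0,0,0],[0,0,0],[0,0,0]], "jaw": -1}}

```text
t: 6.75
position: [0.5258, 0.1405, 0.2375]
ee_rot: [0.705, -0.682, 0.175, 0.088]
contact_force: [0.1, -0.5, -0.8]
gripper_width: 0.719
```

{"method": "jog_arm", "body": {"linear": [[0,-2,0],[0,-2,0],[0,-2,0],[0,-2,0],[0,-2,0]], "twist": [[0,0,0],[0,0,0],[0,0,0],[0,0,0],[0,0,0]]}}

```text
t: 7.38
position: [0.562, 0.1345, 0.3321]
ee_rot: [0.705, -0.682, 0.176, 0.089]
contact_force: [-0.3, 0.5, 0.3]
gripper_width: 0.999
```

```bash
sed -i "s/s\['gripper_width'\].round(3)/s['gripper_width']/" chk.py; python3 chk.py
python3 - <<'E'
from h import *
shot('side','s2.png'); p=np.load('p.npy')
ct=shot('top','t2.png')
t=M2W(p,rodp(.12,-.082,0))[0]; print(t)
rows([[.50,0.0,.36],[t[0],t[1],.25]],12,p[2])
E
```

```text
t 7.375 grasp m [-0.01    0.0036  0.3497] lid r 0.2727 (.2199) th 0.863 rod r 0.2681 v 1.247
F machine [-0.4  0.5  0.3] tilt 0.378 yaw -0.122 tz 0.009 w 0.9988799325868173
[ 0.53728227 -0.09491435  0.09325483]
linear [[-0.9, -0.2, -2.4], [-0.9, -0.2, -2.4], [-0.9, -0.2, -2.4], [-0.9, -0.2, -2.4], [-0.8, -0.3, -2.4], [-0.8, -0.3, -2.4], [1.1, 1.6, -1.5], [1.1, 1.7, -1.5], [1.0, 1.7, -1.5], [1.0, 1.7, -1.5], [0.9, 1.8, -1.5], [0.9, 1.8, -1.5]]
twist [[-0.0, 0.0, -1.8], [-0.0, 0.0, -1.8], [-0.0, 0.0, -1.8], [-0.0, 0.0, -1.8], [-0.0, 0.0, -1.8], [-0.0, 0.0, -1.8], [-0.0, 0.0, -1.8], [-0.0, 0.0, -1.8], [-0.0, 0.0, -1.8], [-0.0, 0.0, -1.8], [-0.0, 0.0, -1.8], [-0.0, 0.0, -1.8]]
```

View pics/s2.png

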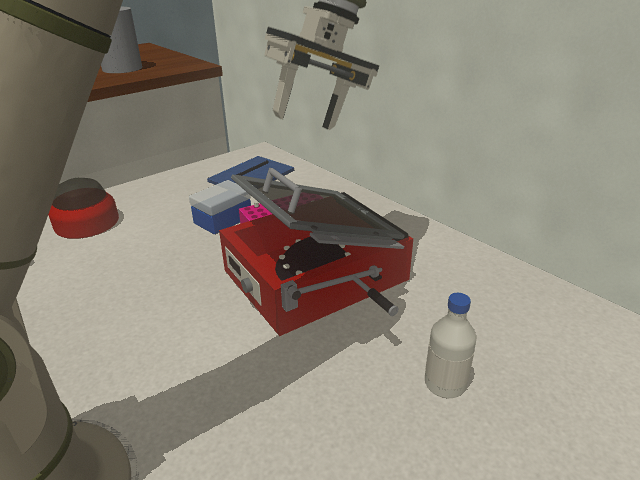

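The lid stands open with the handle at about (282,190), the rod is still stowed and the hand is clear. Next I'll move over the crank and look closely at the rail for its hole.

{"method": "jog_arm", "body": {"linear": [[-0.9,-0.2,-2.4],[-0.9,-0.2,-2.4],[-0.9,-0.2,-2.4],[-0.9,-0.2,-2.4],[-0.8,-0.3,-2.4],[-0.8,-0.3,-2.4],[1.1,1.6,-1.5],[1.1,1.7,-1.5],[1.0,1.7,-1.5],[1.0,1.7,-1.5],[0.9,1.8,-1.5],[0.9,1.8,-1.5]], "twist": [[0,0,-1.8],[0,0,-1.8],[0,0,-1.8],[0,0,-1.8],[0,0,-1.8],[0,0,-1.8],[0,0,-1.8],[0,0,-1.8],[0,0,-1.8],[0,0,-1.8],[0,0,-1.8],[0,0,-1.8]], "jaw": -0.3}}

```text
t: 8.98
position: [0.5293, -0.1024, 0.24]
ee_rot: [0.709, -0.703, 0.04, -0.046]
contact_force: [-0.9, -0.4, 0.7]
gripper_width: 0.655
```

```bash
python3 chk.py
python3 - <<'E'
from h import *
p=np.load('p.npy'); t=M2W(p,rodp(.12,-.082,0))[0]; print(t,state()['position'])
rows([[t[0],t[1],.15],[t[0],t[1],.076]],10,p[2])
a=cv2.imread('pics/top0.png')[190:310,320:420]; b=cv2.imread('pics/t2.png')[150:310,330:410] 
b=cv2.imread('pics/s2.png')[180:260,280:420]
a=cv2.resize(a,(500,600),interpolation=cv2.INTER_CUBIC)
s=cv2.imread('pics/side0.png')[230:300,270:420]; s=cv2.resize(s,(300,140),interpolation=cv2.INTER_CUBIC)
s=cv2.copyMakeBorder(s,0,460,0,0,cv2.BORDER_CONSTANT); cv2.imwrite('pics/c.png',np.hstack([a,s]))
c=read_camera('top')
for h in(.158,.183,.208): print(h,((proj(c,M2W(p,lidp(h,.005,-.145,p[3])))-[320,190])*5).round())
E
```

```text
t 8.975 grasp m [-0.0182 -0.2356  0.259 ] lid r 0.2032 (.2199) th 0.612 rod r 0.1862 v 1.067
F machine [-0.8 -0.5  0.7] tilt -0.007 yaw -0.122 tz 0.009 w 0.655279837367548
[ 0.53728227 -0.09491435  0.09325483] [ 0.52932579 -0.10239594  0.23996275]
linear [[0.1, 1.8, 0.2], [0.1, 1.8, 0.2], [0.1, 1.8, 0.2], [0.1, 1.8, 0.2], [0.1, 1.8, 0.2], [-0.0, 1.5, -0.0], [-0.0, 1.5, -0.0], [-0.0, 1.5, -0.0], [-0.0, 1.5, -0.0], [-0.0, 1.5, -0.0]]
twist [[-0.0, 0.1, 0.0], [-0.0, 0.1, 0.0], [-0.0, 0.1, 0.0], [-0.0, 0.1, 0.0], [-0.0, 0.1, 0.0], [-0.0, 0.1, 0.0], [-0.0, 0.1, 0.0], [-0.0, 0.1, 0.0], [-0.0, 0.1, 0.0], [-0.0, 0.1, 0.0]]
0.158 [[196. 380.]]
0.183 [[188. 430.]]
0.208 [[180. 481.]]
```

View pics/c.png

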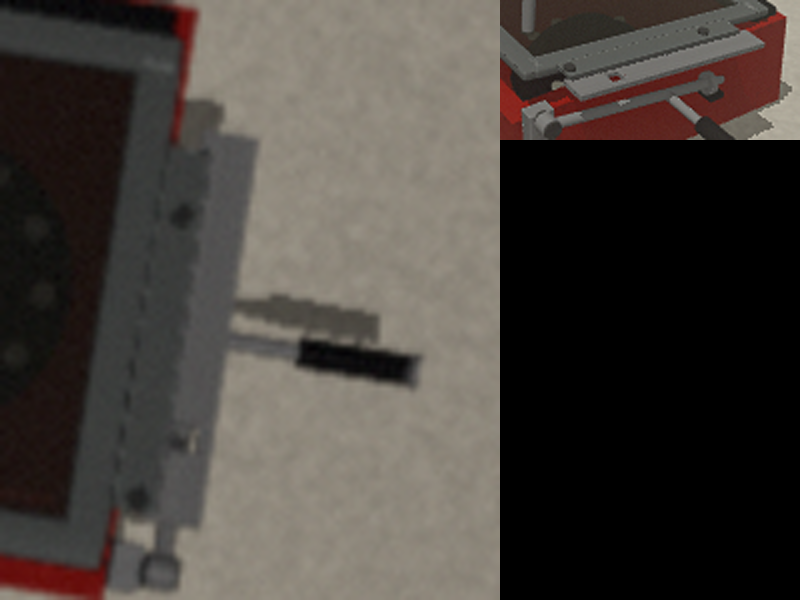

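The rail hole is at crop pixel (185,441), about 188 mm from the hinge, and the rail end fits that (42 mm beyond). The sleeve is centred at (357,362), as predicted. I expect the rod to seat near 0.99. I'll go down on the sleeve.

{"method": "jog_arm", "body": {"linear": [[0.1,1.8,0.2],[0.1,1.8,0.2],[0.1,1.8,0.2],[0.1,1.8,0.2],[0.1,1.8,0.2],[0.1,1.6,0],[0,1.6,0],[0,1.6,0],[0,1.6,0],[0,1.2,0]], "twist": [[0,0.1,0],[0,0.1,0],[0,0.1,0],[0,0.1,0],[0,0.1,0],[0,0.1,0],[0,0,0],[0,0,0],[0,0,0],[0,0,0]]}}

```text
t: 10.28
position: [0.5327, -0.0917, 0.0642]
ee_rot: [0.709, -0.702, 0.047, -0.048]
contact_force: [0.2, 0.5, -0.4]
gripper_width: 0.647
```

```bash
python3 chk.py; python3 -c "
from h import *
p=np.load('p.npy'); t=M2W(p,rodp(.12,-.082,0))[0]; print(t-[0,0,.019],state()['position'])
rows([t-[0,0,.019]],1,p[2])"
```

```text
t 10.275 grasp m [-0.0161 -0.2246  0.0832] lid r 0.1387 (.2199) th -0.405 rod r 0.117 v -0.091
F machine [ 0.1  0.6 -0.4] tilt -0.0 yaw -0.135 tz 0.009 w 0.6468236262607144
[ 0.53728227 -0.09491435  0.07425483] [ 0.5327464  -0.0917035   0.06419325]
linear [[0.5, -1.0, -0.2]]
twist [[-0.5, -0.1, 0.0]]
```

{"method": "jog_arm", "body": {"linear": [[0.5,-0.9,-0.3],[0,0,0]], "twist": [[-0.5,0,0],[0,0,0]]}}

```text
t: 10.52
position: [0.5375, -0.0955, 0.073]
ee_rot: [-0.705, 0.706, -0.048, 0.047]
contact_force: [0.3, -0.8, -0.3]
gripper_width: 0.649
```

{"method": "jog_arm", "body": {"linear": [[0,0,0],[0,0,0],[0,0,0],[0,0,0],[0,0,0],[0,0,0]], "twist": [[0,0,0],[0,0,0],[0,0,0],[0,0,0],[0,0,0],[0,0,0]], "jaw": 1}}

```text
t: 11.28
position: [0.5353, -0.0955, 0.0739]
ee_rot: [-0.705, 0.706, -0.049, 0.046]
contact_force: [2.2, -0.6, 2.1]
gripper_width: 0.159
```

```bash
python3 chk.py
```

```text
t 11.275 grasp m [-0.013  -0.2278  0.0929] lid r 0.134 (.2199) th -0.339 rod r 0.1183 v -0.005
F machine [ 2.3 -0.3  2.1] tilt 0.003 yaw -0.135 tz -0.001 w 0.15900604297396856
```

```bash
cat > arc.py <<'E'
import numpy as np,sys
a,b,n=float(sys.argv[1]),float(sys.argv[2]),int(sys.argv[3]); r=11.9
e=np.linspace(a,b,n+1)-.14; x,z=r*np.cos(e),r*np.sin(e)
print([[round(v,2) for v in (x[i+1]-x[i],z[i]-z[i+1],0)] for i in range(n)])
E
python3 arc.py 0 .2 7; python3 arc.py .2 .36 12
```

```text
[[np.float64(0.04), np.float64(-0.34), 0], [np.float64(0.03), np.float64(-0.34), 0], [np.float64(0.02), np.float64(-0.34), 0], [np.float64(0.01), np.float64(-0.34), 0], [np.float64(0.0), np.float64(-0.34), 0], [np.float64(-0.01), np.float64(-0.34), 0], [np.float64(-0.02), np.float64(-0.34), 0]]
[[np.float64(-0.01), np.float64(-0.16), 0], [np.float64(-0.01), np.float64(-0.16), 0], [np.float64(-0.01), np.float64(-0.16), 0], [np.float64(-0.02), np.float64(-0.16), 0], [np.float64(-0.02), np.float64(-0.16), 0], [np.float64(-0.02), np.float64(-0.16), 0], [np.float64(-0.02), np.float64(-0.16), 0], [np.float64(-0.03), np.float64(-0.16), 0], [np.float64(-0.03), np.float64(-0.16), 0], [np.float64(-0.03), np.float64(-0.16), 0], [np.float64(-0.03), np.float64(-0.16), 0], [np.float64(-0.03), np.float64(-0.16), 0]]
```

{"method": "jog_arm", "body": {"linear": [[0.04,-0.34,0],[0.03,-0.34,0],[0.02,-0.34,0],[0.01,-0.34,0],[0,-0.34,0],[-0.01,-0.34,0]], "twist": [[0,0,0],[0,0,0],[0,0,0],[0,0,0],[0,0,0],[0,0,0]]}}

```text
t: 12.02
position: [0.5365, -0.0957, 0.0954]
ee_rot: [-0.705, 0.706, -0.049, 0.046]
contact_force: [0.4, 0.1, -2.0]
gripper_width: 0.163
```

```bash
python3 chk.py
```

```text
t 12.025 grasp m [-0.0118 -0.2278  0.1144] lid r 0.1319 (.2199) th -0.178 rod r 0.1183 v 0.177
F machine [ 0.4  0.2 -2. ] tilt 0.004 yaw -0.135 tz -0.001 w 0.16303269337314258
```

{"method": "jog_arm", "body": {"linear": [[0,-0.16,0],[-0.01,-0.16,0],[-0.01,-0.16,0],[-0.02,-0.16,0],[-0.02,-0.16,0],[-0.02,-0.16,0],[-0.02,-0.16,0],[-0.03,-0.16,0]], "twist": [[0,0,0],[0,0,0],[0,0,0],[0,0,0],[0,0,0],[0,0,0],[0,0,0],[0,0,0]]}}

```text
t: 13.02
position: [0.5352, -0.0955, 0.1087]
ee_rot: [-0.705, 0.706, -0.049, 0.046]
contact_force: [2.0, -0.5, -11.3]
gripper_width: 0.164
```

```bash
python3 chk.py; python3 arc.py .28 .42 10
```

```text
t 13.025 grasp m [-0.0131 -0.2279  0.1277] lid r 0.1343 (.2199) th -0.078 rod r 0.1182 v 0.29
F machine [  2.   -0.2 -11.3] tilt 0.004 yaw -0.135 tz -0.001 w 0.16407050428355402
[[np.float64(-0.02), np.float64(-0.16), 0], [np.float64(-0.03), np.float64(-0.16), 0], [np.float64(-0.03), np.float64(-0.16), 0], [np.float64(-0.03), np.float64(-0.16), 0], [np.float64(-0.03), np.float64(-0.16), 0], [np.float64(-0.04), np.float64(-0.16), 0], [np.float64(-0.04), np.float64(-0.16), 0], [np.float64(-0.04), np.float64(-0.16), 0], [np.float64(-0.04), np.float64(-0.16), 0], [np.float64(-0.04), np.float64(-0.16), 0]]
```

{"method": "jog_arm", "body": {"linear": [[-0.02,-0.12,0],[-0.02,-0.12,0],[-0.02,-0.12,0],[-0.02,-0.12,0],[-0.02,-0.12,0],[-0.03,-0.12,0],[-0.03,-0.12,0],[-0.03,-0.12,0]], "twist": [[0,0,0],[0,0,0],[0,0,0],[0,0,0],[0,0,0],[0,0,0],[0,0,0],[0,0,0]]}}

```text
t: 14.02
position: [0.5334, -0.0952, 0.118]
ee_rot: [0.706, -0.705, 0.049, -0.046]
contact_force: [2.9, -0.3, -10.9]
gripper_width: 0.166
```

```bash
python3 chk.py; python3 arc.py .36 .5 12|sed 's/np.float64//g'
```

```text
t 14.025 grasp m [-0.0149 -0.2278  0.137 ] lid r 0.1376 (.2199) th -0.013 rod r 0.1182 v 0.37
F machine [  2.9   0.1 -10.9] tilt 0.004 yaw -0.135 tz -0.0 w 0.16609030212210618
[[(-0.03), (-0.14), 0], [(-0.03), (-0.13), 0], [(-0.03), (-0.13), 0], [(-0.04), (-0.13), 0], [(-0.04), (-0.13), 0], [(-0.04), (-0.13), 0], [(-0.04), (-0.13), 0], [(-0.04), (-0.13), 0], [(-0.04), (-0.13), 0], [(-0.05), (-0.13), 0], [(-0.05), (-0.13), 0], [(-0.05), (-0.13), 0]]
```

{"method": "jog_arm", "body": {"linear": [[-0.03,-0.14,0],[-0.03,-0.14,0],[-0.03,-0.14,0],[-0.04,-0.14,0],[-0.04,-0.14,0],[-0.04,-0.14,0],[-0.04,-0.14,0],[-0.05,-0.14,0],[-0.05,-0.14,0],[-0.05,-0.14,0],[-0.05,-0.14,0],[-0.05,-0.13,0]], "twist": [[0,0,0],[0,0,0],[0,0,0],[0,0,0],[0,0,0],[0,0,0],[0,0,0],[0,0,0],[0,0,0],[0,0,0],[0,0,0],[0,0,0]]}}

```text
t: 15.52
position: [0.5278, -0.0945, 0.136]
ee_rot: [0.706, -0.705, 0.049, -0.046]
contact_force: [2.8, 0.9, -10.2]
gripper_width: 0.16
```

```bash
python3 chk.py; python3 arc.py .51 .68 12|sed 's/np.float64//g'
```

```text
t 15.525 grasp m [-0.0206 -0.2278  0.155 ] lid r 0.1476 (.2199) th 0.099 rod r 0.1183 v 0.53
F machine [  2.6   1.2 -10.2] tilt 0.005 yaw -0.135 tz -0.0 w 0.15956173235457624
[[(-0.06), (-0.16), 0], [(-0.06), (-0.16), 0], [(-0.07), (-0.15), 0], [(-0.07), (-0.15), 0], [(-0.07), (-0.15), 0], [(-0.07), (-0.15), 0], [(-0.08), (-0.15), 0], [(-0.08), (-0.15), 0], [(-0.08), (-0.15), 0], [(-0.08), (-0.15), 0], [(-0.08), (-0.15), 0], [(-0.09), (-0.15), 0]]
```

{"method": "jog_arm", "body": {"linear": [[-0.06,-0.15,0],[-0.06,-0.15,0],[-0.07,-0.15,0],[-0.07,-0.15,0],[-0.07,-0.15,0],[-0.07,-0.15,0],[-0.08,-0.15,0],[-0.08,-0.15,0],[-0.08,-0.15,0],[-0.08,-0.15,0],[-0.08,-0.14,0],[-0.09,-0.14,0]], "twist": [[0,0,0],[0,0,0],[0,0,0],[0,0,0],[0,0,0],[0,0,0],[0,0,0],[0,0,0],[0,0,0],[0,0,0],[0,0,0],[0,0,0]]}}

```text
t: 17.02
position: [0.5179, -0.0931, 0.1553]
ee_rot: [-0.705, 0.706, -0.049, 0.046]
contact_force: [1.1, 0.2, -7.8]
gripper_width: 0.163
```

```bash
python3 chk.py; python3 arc.py .71 .86 12|sed 's/np.float64//g'
```

```text
t 17.025 grasp m [-0.0306 -0.2277  0.1743] lid r 0.1637 (.2199) th 0.193 rod r 0.1184 v 0.714
F machine [ 1.1  0.4 -7.8] tilt 0.005 yaw -0.135 tz -0.001 w 0.1630101464341174
[[(-0.08), (-0.12), 0], [(-0.08), (-0.12), 0], [(-0.08), (-0.12), 0], [(-0.09), (-0.12), 0], [(-0.09), (-0.12), 0], [(-0.09), (-0.12), 0], [(-0.09), (-0.12), 0], [(-0.09), (-0.12), 0], [(-0.09), (-0.12), 0], [(-0.09), (-0.11), 0], [(-0.1), (-0.11), 0], [(-0.1), (-0.11), 0]]
```

{"method": "jog_arm", "body": {"linear": [[-0.08,-0.12,0],[-0.08,-0.12,0],[-0.08,-0.12,0],[-0.09,-0.12,0],[-0.09,-0.12,0],[-0.09,-0.12,0],[-0.09,-0.12,0],[-0.09,-0.12,0],[-0.09,-0.12,0],[-0.09,-0.11,0],[-0.1,-0.11,0],[-0.1,-0.11,0]], "twist": [[0,0,0],[0,0,0],[0,0,0],[0,0,0],[0,0,0],[0,0,0],[0,0,0],[0,0,0],[0,0,0],[0,0,0],[0,0,0],[0,0,0]]}}

```text
t: 18.52
position: [0.5064, -0.0915, 0.1707]
ee_rot: [-0.705, 0.706, -0.05, 0.046]
contact_force: [0.6, 0.6, -6.1]
gripper_width: 0.162
```

```bash
python3 chk.py; python3 arc.py .87 .93 8|sed 's/np.float64//g';  python3 - <<'E'
from h import *
shot('side','s3.png')
E
```

```text
t 18.525 grasp m [-0.0422 -0.2277  0.1896] lid r 0.1807 (.2199) th 0.246 rod r 0.1186 v 0.877
F machine [ 0.5  0.7 -6.1] tilt 0.005 yaw -0.135 tz -0.001 w 0.1622295957408482
[[(-0.06), (-0.07), 0], [(-0.06), (-0.07), 0], [(-0.06), (-0.07), 0], [(-0.06), (-0.06), 0], [(-0.06), (-0.06), 0], [(-0.06), (-0.06), 0], [(-0.06), (-0.06), 0], [(-0.06), (-0.06), 0]]
```

View pics/s3.png

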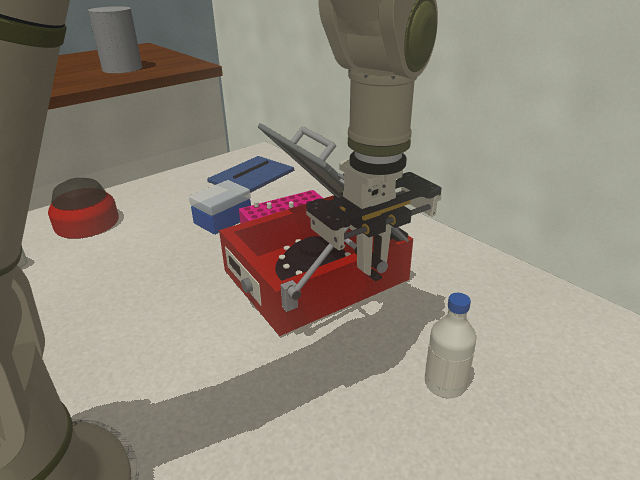

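The rod is under the lid, with the lid's front corner at about (262,126), and the hand is clear of the lid edge and the bottle. I'll continue in finer steps.

{"method": "jog_arm", "body": {"linear": [[-0.06,-0.07,0],[-0.06,-0.07,0],[-0.06,-0.07,0],[-0.06,-0.07,0],[-0.06,-0.06,0],[-0.06,-0.06,0]], "twist": [[0,0,0],[0,0,0],[0,0,0],[0,0,0],[0,0,0],[0,0,0]]}}

```text
t: 19.32
position: [0.5021, -0.091, 0.1751]
ee_rot: [-0.705, 0.706, -0.05, 0.045]
contact_force: [-0.6, 0.5, -4.9]
gripper_width: 0.162
```

```bash
python3 chk.py
```

```text
t 19.325 grasp m [-0.0464 -0.2277  0.1941] lid r 0.1865 (.2199) th 0.257 rod r 0.1186 v 0.929
F machine [-0.7  0.4 -4.9] tilt 0.006 yaw -0.135 tz -0.001 w 0.1620917872909302
```

{"method": "jog_arm", "body": {"linear": [[-0.04,-0.04,0],[-0.04,-0.04,0],[-0.04,-0.04,0],[-0.04,-0.04,0],[-0.04,-0.04,0]], "twist": [[0,0,0],[0,0,0],[0,0,0],[0,0,0],[0,0,0]]}}

```text
t: 19.95
position: [0.4998, -0.0906, 0.1775]
ee_rot: [-0.705, 0.706, -0.05, 0.045]
contact_force: [-1.8, 1.5, -4.1]
gripper_width: 0.161
```

```bash
cat > lid.py <<'E'
from h import *
import sys
c=read_camera('side'); cv2.imwrite('pics/'+sys.argv[1],c['pixels'])
# shift of the lid's front/handle region against the picture s3 (template match)
a=cv2.imread('pics/s3.png')[118:175,255:340]; r=cv2.matchTemplate(c['pixels'][60:240,200:400],a,cv2.TM_CCOEFF_NORMED)
_,v,_,l=cv2.minMaxLoc(r); p=np.load('p.npy')
print('match',round(v,3),'shift',l[0]-55,l[1]-58)
for th in(.74,.78,.80,.82,.84): print(th,proj(c,M2W(p,lidp(.265,.0,.115,th))).round(1),proj(c,M2W(p,lidp(.215,.046,0,th))).round(1))
E
python3 chk.py; python3 lid.py s4.png
```

```text
t 19.95 grasp m [-0.0488 -0.2277  0.1965] lid r 0.1896 (.2199) th 0.263 rod r 0.1186 v 0.957
F machine [-2.   1.2 -4.1] tilt 0.006 yaw -0.135 tz -0.001 w 0.1614748994735041
match 0.978 shift 0 0
0.74 [[244.9 134. ]] [[308.9 145. ]]
0.78 [[248.1 129.2]] [[312.3 141.4]]
0.8 [[249.8 126.8]] [[314.1 139.7]]
0.82 [[251.5 124.5]] [[315.9 138. ]]
0.84 [[253.2 122.2]] [[317.7 136.4]]
```

{"method": "jog_arm", "body": {"linear": [[-0.04,-0.04,0],[-0.04,-0.04,0],[-0.04,-0.04,0]], "twist": [[0,0,0],[0,0,0],[0,0,0]]}}

```text
t: 20.38
position: [0.4983, -0.0904, 0.179]
ee_rot: [-0.705, 0.706, -0.05, 0.045]
contact_force: [-2.0, 0.7, -2.9]
gripper_width: 0.164
```

```bash
python3 chk.py; python3 lid.py s5.png|head -1
```

```text
t 20.375 grasp m [-0.0503 -0.2276  0.198 ] lid r 0.1917 (.2199) th 0.266 rod r 0.1187 v 0.975
F machine [-2.1  0.4 -2.9] tilt 0.007 yaw -0.135 tz -0.001 w 0.1638687742711777
match 0.526 shift -7 3
```

{"method": "jog_arm", "body": {"linear": [[0,0,0],[0,0,0]], "twist": [[0,0,0],[0,0,0]]}}

```text
t: 20.68
position: [0.4982, -0.0904, 0.179]
ee_rot: [-0.705, 0.706, -0.05, 0.045]
contact_force: [-1.5, 0.2, -2.8]
gripper_width: 0.16
```

```bash
python3 chk.py; python3 lid.py s6.png|head -1; python3 -c "
import cv2,numpy as np
cv2.imwrite('pics/c6.png',np.hstack([cv2.resize(cv2.imread('pics/%s.png'%n)[100:290,230:430],(400,380)) for n in('s4','s6')]))"
```

```text
t 20.675 grasp m [-0.0504 -0.2277  0.198 ] lid r 0.1917 (.2199) th 0.266 rod r 0.1187 v 0.975
F machine [-1.5 -0.  -2.8] tilt 0.007 yaw -0.135 tz -0.001 w 0.16012171559574453
match 0.474 shift -9 4
```

View pics/c6.png

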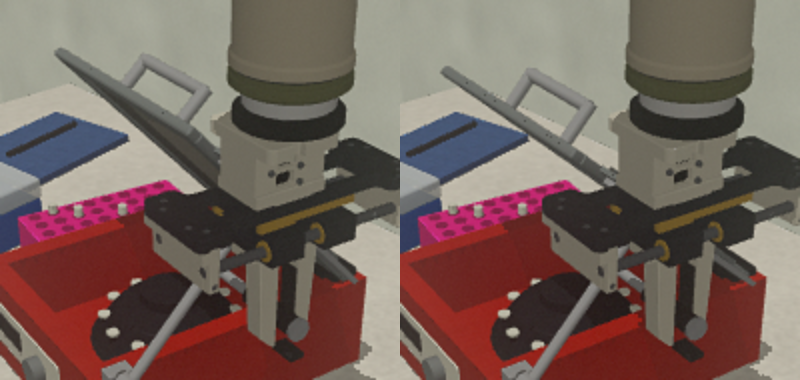

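The lid fell: its front corner moved from (62,50) to (45,70) in the 2x crops, about 0.085 rad down. The crank force also dropped to 3 N, so the tip is in. I'll release and lift off.

{"method": "jog_arm", "body": {"linear": [[0,0,0],[0,0,0],[0,0,0],[0,0,0],[0,0,0]], "twist": [[0,0,0],[0,0,0],[0,0,0],[0,0,0],[0,0,0]], "jaw": -0.3}}

```text
t: 21.35
position: [0.5004, -0.0907, 0.1799]
ee_rot: [-0.705, 0.706, -0.048, 0.047]
contact_force: [0.6, -0.3, 0.1]
gripper_width: 0.632
```

```bash
python3 chk.py; python3 lid.py s7.png|head -1; python3 -c "
import cv2,numpy as np
a,b=[cv2.imread('pics/%s.png'%n)[60:240,200:330].astype(int) for n in('s6','s7')];print(abs(a-b).mean())"
```

```text
t 21.35 grasp m [-0.0483 -0.2277  0.1989] lid r 0.1903 (.2199) th 0.275 rod r 0.1208 v 0.968
F machine [ 0.6 -0.2  0.1] tilt 0.002 yaw -0.135 tz -0.001 w 0.6321407079862658
match 0.473 shift -9 4
1.4467663817663818
```

The lid is steady with the hand off it. I'll lift straight up, then back away outward.

{"method": "jog_arm", "body": {"linear": [[0,-0.8,0],[0,-1.2,0],[0,-1.5,0],[0,-2,0],[0,-2,0],[0,-3,-0.5],[0,-3,-1],[0,-3,-2],[-1,-3,-3],[-2,-2,-4],[-2,0,-4],[-2,0,-4]], "twist": [[0,0,0],[0,0,0],[0,0,0],[0,0,0],[0,0,0],[0,0,0],[0,0,0],[0,0,0],[0,0,0],[0,0,0],[0,0,0],[0,0,0]]}}

```text
t: 22.9
position: [0.4058, -0.2649, 0.4148]
ee_rot: [-0.705, 0.707, -0.041, 0.047]
contact_force: [-0.3, -0.7, 0.3]
gripper_width: 0.649
```

{"method": "jog_arm", "body": {"linear": [[0,0,0],[0,0,0],[0,0,0]], "twist": [[0,0,0],[0,0,0],[0,0,0]]}}

```text
t: 23.28
position: [0.4044, -0.2658, 0.4172]
ee_rot: [-0.704, 0.707, -0.042, 0.049]
contact_force: [0.1, 0.1, 0.7]
gripper_width: 0.653
```

```bash
python3 lid.py s8.png; python3 -c "
from h import *
c=read_camera('side');p=np.load('p.npy');im=c['pixels'].copy()
for th,col in((.745,(0,255,0)),(.82,(0,0,255))):
  q=[lidp(.215,.046,0,th),lidp(.265,0,.115,th),lidp(.265,0,-.115,th)]
  for u in proj(c,M2W(p,np.array(q))): cv2.circle(im,tuple(int(round(k)) for k in u),2,col,-1)
for v in(.95,.99): cv2.circle(im,tuple(int(round(k)) for k in proj(c,M2W(p,rodp(.12,-.106,v)))[0]),2,(255,255,0),-1)
cv2.imwrite('pics/f.png',cv2.resize(im[90:350,190:490],(750,600) if 0 else (690,598)))"
```

```text
match 0.486 shift 37 38
0.74 [[244.9 134. ]] [[308.9 145. ]]
0.78 [[248.1 129.2]] [[312.3 141.4]]
0.8 [[249.8 126.8]] [[314.1 139.7]]
0.82 [[251.5 124.5]] [[315.9 138. ]]
0.84 [[253.2 122.2]] [[317.7 136.4]]
```

View pics/f.png

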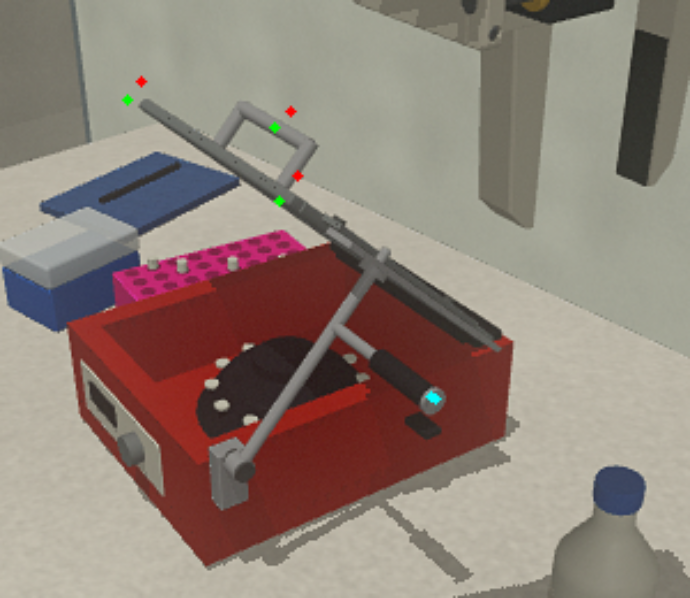

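The green marks (lid predicted at 0.745) lie on the handle bar at (275,127) and the lid edge at (280,200). The rod's end is through the rail at (382,255) and the crank mark matches 0.95–0.99. The lid is seated, the hand is clear, and the rack, bottle and box stand undisturbed.

```bash
python3 -c "
from rig import *
print(close_job(), state()['t'])"
```

```text
the job is handed in; nothing more can be done
the job is handed in; nothing more can be done
```

The lid is propped open on the rod's collar with the tip in the holding hole, and I handed the job in at about 23.5 s. No verdict was reported.

- **How it was done:** I raised the lid by its handle to about 0.51 rad with the rod still stowed. After I let go it settled on its stiff hinge. I then carried the crank slowly along its arc. It met the rail near rod value 0.29, and the tool read at most about 11.7 N at the ends of the moves. The tip dropped in at about 0.975.
- **Last checks:** The lid fell by about 0.085 rad as the tip went in. After release, the final picture matched a lid at about 0.745 rad and a rod at about 0.95–0.99 rad. The hole measured about 188 mm from the hinge, which predicts 0.99. The hand was clear, and I saw no change in the rack, bottle or tip box by eye.
- **Checks that disagreed:** My automatic image match for the lid stopped being reliable once the lid tilted (score about 0.5), so the lid angle rests on the overlay instead. The overlay mark at the lid's far front corner was a few pixels off; the handle and right-edge marks agreed. I could not measure the force on the tip directly, only at the crank.

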